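# Collar through the organiser's spring flap

## Robot

A 7-joint arm with a two-finger parallel gripper is mounted at the origin on the work surface. World frame = base frame: x ahead of the robot, y to its left, z up, the work surface at z = 0. Lengths are in mm, angles in rad, forces in N, time in s.
With the tool pointing down it reaches from about 425 to 875 mm from the base axis. Payload 8.4 kg.
Tool frame: the origin (TCP) lies on the centre line of the jaws, within the pads' length; the fingertips stand 8 mm ahead of it and the grasp point (between the pads) lies 11 mm behind it (manip.tip_reach is the distance from the TCP to the fingertips, in mm); x points along the fingers, y is the direction in which the jaws open and shut, and the axes are right-handed (so a half turn about x gives the same grasp; the last joint's range is limited). The gripper opens to 87 mm and grips with 3 to 60 N. Pads are 19 mm wide; open, the fingers measure 117 mm over their backs; the gripper's body (75 mm by 190 mm) begins 51 mm behind the grasp point.
Start: joints at [1.211, 0.333, 0.04, 1.465, -0.013, 1.343, -0.059], TCP at [167.583, -627.997, 230.546] pointing down, gripper open.
Joint ranges: [-2.58, 2.58], [-0.38, 2.09], [-1.3, 1.39], [0.25, 2.4], [-1.5, 4.64], [0.08, 2.09], [-2.65, 2.65]. Speed limits (rad/s): [2.22, 2.22, 2.79, 2.79, 3.14, 3.14, 3.14].

## Interface

Orientations are given as a unit quaternion [x, y, z, w].
In Python, from cell import telemetry, cams, job_done, manip gives the robot as it stands.
- The arm moves only by the tool play_rows, never from a script. Its argument "steps" is a list of rows, each an object with "dr": the turn, a rotation vector about the world's x, y, z in degrees, a list of three; "delta_pos": the shift along the world's x, y, z in m, a list of three; "claw": the opening in per cent of the stroke, from 0 (shut) to 100 (fully open). In form: [{"dr": [wx, wy, wz], "delta_pos": [dx, dy, dz], "claw": claw}, ...]. A call has 1 to 8 rows; each row is the pose to reach, as a shift and turn from the pose measured when the call began; what a row does not reach only later rows make up. A row lasts 1/10 s, in which the tool goes at most 50 mm and 8.59 degrees, less where a joint would pass 70% of its speed; a pose out of reach is approached as far as the arm can. A call with a gripper value outside its range is refused whole. The fingers move at their own pace and stop on an object; the grip force is fixed at half the most. Time passes only in rows, so rows that repeat a pose let the fingers close. It gives the time, the measured TCP pose, the force and the opening at its end, in the units of the state.
- telemetry.get_state(): the state, without advancing time (a new reading comes with each control period).
- cams.read_camera(name): name is "side" or "top"; returns (picture, depth): 384x512x3 uint8, red, green, blue; 384x512 float32, mm along the optical axis (not along the pixel's ray), 0 where there is no reading.
- cams.camera_model(name): a dict with "camera_matrix" (3x3 intrinsics, pixels), "k1" (the pictures are not rectified: a ray, as slopes to the right and down, at radius r is drawn at 1 + k1 r^2 times it, then the intrinsics apply), "world_from_camera" (4x4, takes a point from camera to world coordinates). Camera axes: x right, y down, z forward; pixel columns grow to the right and rows downward; lengths in mm; the calibration is good to about 2 mm. A picture is of the moment at which its call begins. camera_model takes no time and is no camera call.
- job_done(): hands the job in, once; it reports no verdict.
The state is a dict: "time_s": time; "qpos": joint angles; "dq": joint speeds; "effort": joint torques, N m; "eef_pos": TCP position; "ee_rot": TCP orientation; "wrist_force": force on the tool from outside, world axes, zero at the start; "torque": the same for the moment, N m; "width": opening from 0.0 (shut) to 1.0 (fully open).
Only numpy, scipy, OpenCV 4.12 (cv2) and the standard library are available. Lean on these libraries where they do the work, as an engineer would, in place of code of your own. Each camera call takes 0.05 s, during which the arm holds its last target. There are 200 camera calls.

## Task

A steel lever-clamp collar has been left on the front ledge of the blue three-tier organiser's lid. Press the sprung flap behind it open with one finger and, while that finger holds it open, push the collar off the back of the ledge with the other finger so that it drops into the top tier; then come away and let the flap spring shut. Do not pick the collar up, and leave the kettlebell, ball, jar and hex key where they are.

Things in the scene. Friction and masses are not known exactly. Their poses are not given: they have to be found in the camera images.
- organiser: blue plastic stacking organiser, fixed: 220 mm deep (x, front to back), 170 wide (y), three tiers of 79 mm; origin at the centre of its underside, z up. Lower tiers are open hoppers. The top tier is a box under a lid: a flat ledge in front (x -110 to -10 mm, 240 mm up, 3 mm rim at front and sides), then an opening (x -10 to +85) shut by the flap.
- ledge_edge (a point): middle of the ledge's rear edge, over which the collar must go (organiser x = -10, y = 0, z = 240 mm)
- hinge_line (a point): middle of the flap's hinge line, which runs along the organiser's y (organiser x = +85, y = 0, z = 287 mm). Side cheeks, 160 mm apart, rise with the flap to here; the hinge bar is the tallest part (294 mm), and a hood runs down behind it.
- flap (a joint): angle (rad) of the grey sprung flap, a 4 mm plate 156 mm wide, 106 mm from hinge to free edge. 0: shut, sloping 26 degrees down from the hinge to the ledge's rear edge; grows to 1.05 as the free edge swings down and back. Spring 0.23 Nm at 0, +0.10 per rad: 2 N to press at the free edge, 8 N 40 mm from the hinge. A collar shoved at it unaided tilts up and jams.
- collar: steel lever-clamp collar lying flat: a ring of 46 mm outside and 30 mm inside diameter, 22 mm high, about 0.15 kg, its lever hugging the ring on its own +y side out to 28 mm from the axis. Origin at the centre of its underside, z up. At the start it lies on the ledge, its axis 40 to 55 mm before the rear edge and up to 42 mm off the middle, turned any way.
- kettlebell: dark cast-iron mini kettlebell, 92 mm across, 120 mm high, origin at the centre of its foot; leave alone
- ball_center (a point): centre of the orange lacrosse ball, 63 mm across; leave alone
- jar: clear open glass jar with a threaded neck, 82 mm across, 100 mm high, origin at the centre of its foot; leave alone
- hex_key: chrome L-shaped hex key lying flat, 8 mm thick, 114 mm by 36 mm, origin below the middle of the long leg; leave alone
- tier_floor (a point): middle of the top tier's inner floor (organiser x = 0, y = 0, z = 161 mm), on which the collar should end

How it is judged:
By the outcome, as a careful person would: the job done as asked, in the order asked, and still so for the second after the job is handed in, with the robot touching nothing.
It also fails if it takes over 32 s, if anything falls off the work surface, if the arm or the gripper's body presses on something with over 40 N, if the wrist force passes 120 N, or if a joint passes its speed limit or range.

## Working session

There is one attempt and no reset: what is moved stays moved. The work goes in short steps, Python scripts to look and compute and a tool call to move; the robot and the scene stay as the last step left them, time stands still between calls to the robot, and variables do not carry over. Pictures are saved under pics/ and viewed, about 8 in all and at most 12, crops included, and the job is handed in when it is done.

Besides the shell and the picture viewer there is one more tool, called after ">>>" in YAML: its name, and indented under it one key for each argument. play_rows: Moves the arm, as the interface text tells. Its arguments: {"type":"object","properties":{"steps":{"type":"array","items":{"type":"object","properties":{"dr":{"type":"array","items":{"type":"number"}},"delta_pos":{"type":"array","items":{"type":"number"}},"claw":{"type":"number"}}}}},"required":["steps"]}

```bash
ls; mkdir -p pics
cat > h.py <<'E'
import numpy as np, cv2
from cell import telemetry, cams, job_done, manip
def pts(name, depth):
    m=cams.camera_model(name); K=np.array(m["camera_matrix"]); T=np.array(m["world_from_camera"])
    h,w=depth.shape; v,u=np.mgrid[:h,:w].astype(float)
    d=np.array([m["k1"],0,0,0,0.])
    n=cv2.undistortPoints(np.stack([u,v],-1).reshape(-1,1,2),K,d).reshape(h,w,2)
    P=np.concatenate([n,np.ones((h,w,1))],-1)*depth[...,None]
    return P@T[:3,:3].T+T[:3,3]
E
python3 - <<'E'
from h import *
s=telemetry.get_state(); print(s, manip.tip_reach)
for n in("side","top"):
    p,d=cams.read_camera(n); np.savez(f"{n}0.npz",p=p,d=d); cv2.imwrite(f"pics/{n}0.png",p[...,::-1]); print(n,cams.camera_model(n))
E
```

```text
pics
{'time_s': 0.0, 'qpos': array([ 1.21082499,  0.33389673,  0.03988375,  1.46627417, -0.01339036,
        1.34328449, -0.05855591]), 'dq': array([-2.98629685e-06, -1.65514064e-04, -5.91181971e-04, -1.08330859e-03,
        7.92248041e-04,  1.35769792e-03, -2.40119454e-04]), 'effort': array([-9.28768486e-06, -6.56357288e+01,  1.33588113e+00, -4.03792512e+01,
       -5.95158921e-02,  4.48111875e-02,  2.17915867e-04]), 'eef_pos': array([ 167.43324848, -627.59681093,  229.66714182]), 'ee_rot': array([-0.70099268, -0.09245998,  0.70122373, -0.09135476]), 'wrist_force': array([ 0.30469505,  0.63794424, -0.24987789]), 'torque': array([-0.01710869, -0.0221035 ,  0.01359984]), 'width': 0.9974907287437478} 8.0
side {'camera_matrix': array([[397.87886782,   0.        , 260.28840403],
       [  0.        , 397.87886782, 188.42480614],
       [  0.        ,   0.        ,   1.        ]]), 'k1': -0.12358919560741514, 'world_from_camera': array([[ 7.74032986e-01, -4.85489033e-01,  4.06415226e-01,
         1.86121631e+02],
       [-6.32967150e-01, -6.08578339e-01,  4.78523764e-01,
        -4.42879661e+02],
       [ 1.50174633e-02, -6.27640665e-01, -7.78358318e-01,
         9.16073123e+02],
       [ 0.00000000e+00,  0.00000000e+00,  0.00000000e+00,
         1.00000000e+00]])}
top {'camera_matrix': array([[355.26437282,   0.        , 261.63958181],
       [  0.        , 355.26437282, 195.00102943],
       [  0.        ,   0.        ,   1.        ]]), 'k1': -0.10213155893874314, 'world_from_camera': array([[-1.65654284e-02, -9.81204200e-01,  1.92259991e-01,
         3.58067050e+02],
       [-9.99860606e-01,  1.58549169e-02, -5.23358071e-03,
        -3.07728768e+00],
       [ 2.08694520e-03, -1.92319887e-01, -9.81330070e-01,
         1.16589847e+03],
       [ 0.00000000e+00,  0.00000000e+00,  0.00000000e+00,
         1.00000000e+00]])}
```

View pics/side0.png

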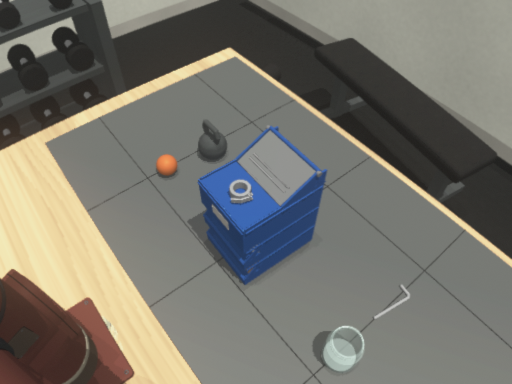

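View pics/top0.png

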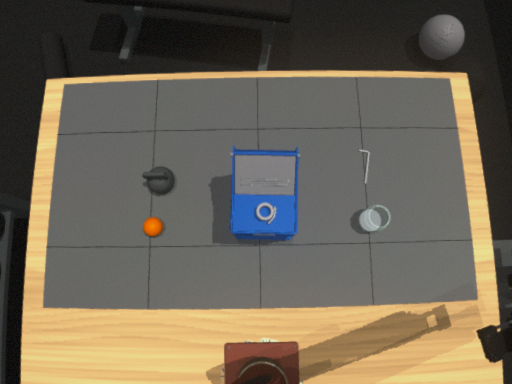

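Side view: the organiser's lid is around (260,175), with the collar on its ledge at (240,190). The kettlebell is at (212,145), ball (167,165), jar (344,350) and hex key (392,302). In the top view the collar is at (265,212) and the organiser is nearly aligned with world x. Next I measure them.

Run:
```python
from h import *
C={}
for n in("side","top"):
    f=np.load(n+"0.npz"); p=f["p"];d=f["d"];P=pts(n,d); hsv=cv2.cvtColor(p,cv2.COLOR_RGB2HSV)
    blue=(hsv[...,0]>105)&(hsv[...,0]<130)&(hsv[...,1]>150)&(d>0)
    near=(np.abs(P[...,0]-450)<400)&(np.abs(P[...,1])<200)&(P[...,2]>200)
    L=P[blue&near&(abs(P[...,2]-240)<6)]
    print(n,"ledge n,z",len(L),np.median(L[:,2]),"rect",cv2.minAreaRect(L[:,:2].astype(np.float32)))
    g=(hsv[...,1]<60)&near&(d>0)
    F=P[g]
    # split flap vs collar by connected comps
    k,lab,st,ce=cv2.connectedComponentsWithStats(g.astype(np.uint8))
    for i in range(1,k):
        if st[i,4]>40:
            Q=P[lab==i]; c=Q.mean(0); 
            U=np.linalg.svd(Q-c,full_matrices=False)[2][2]
            print(" grey",st[i],c.round(1),"z",np.percentile(Q[:,2],[2,50,98]).round(1),"normal",U.round(3),"rect",cv2.minAreaRect(Q[:,:2].astype(np.float32)))
    B=P[blue&near&(P[...,2]>284)]
    if len(B): print(" bar",B.mean(0),cv2.minAreaRect(B[:,:2].astype(np.float32)))
    x0,y0,w,h=(190,125,150,165) if n=="side" else (222,140,85,105)
    c=p[y0:y0+h,x0:x0+w]; cv2.imwrite(f"pics/{n}c.png",cv2.resize(c[...,::-1],None,fx=5 if n=="top" else 3.5,fy=5 if n=="top" else 3.5,interpolation=cv2.INTER_CUBIC))
```

```text
side ledge n,z 439 243.9932597529073 rect ((544.1948852539062, -21.914337158203125), (168.74461364746094, 217.26170349121094), 87.9479751586914)
 grey [ 238  130   78   76 2937] [585.9 -21.1 273.2] z [251.1 273.1 295.1] normal [ 0.437 -0.017 -0.899] rect ((586.4046020507812, -16.550025939941406), (159.3350372314453, 94.3567886352539), 88.00385284423828)
 grey [229 180  24  23 395] [488.4 -22.3 264.9] z [250.9 266.4 271.7] normal [ 0.026 -0.011 -1.   ] rect ((493.1429748535156, -15.62274169921875), (61.77128982543945, 44.802223205566406), 59.93010330200195)
 grey [211 204  18  24 107] [437.9 -14.2 212. ] z [200.2 213.4 221.5] normal [-0.998  0.035  0.05 ] rect ((438.4012451171875, -10.01486587524414), (68.74405670166016, 3.2175240516662598), 88.04238891601562)
 bar [631.75289233 -29.518556   298.36781792] ((626.595703125, -20.926864624023438), (168.69798278808594, 55.08543014526367), 89.00713348388672)
top ledge n,z 802 244.91996644073367 rect ((506.70977783203125, -13.19488525390625), (176.50494384765625, 136.82530212402344), 88.49378967285156)
 grey [ 235  155   61   40 2313] [587.3 -16.1 272.6] z [250.  272.7 294.5] normal [ 0.437 -0.015 -0.899] rect ((586.60595703125, -16.78063201904297), (154.75611877441406, 92.29761505126953), 87.8575668334961)
 grey [256 203  20  21 183] [490.3 -18.8 266. ] z [247.9 267.5 272.1] normal [ 0.033  0.063 -0.997] rect ((491.58148193359375, -17.61376190185547), (49.436336517333984, 45.23197937011719), 54.076690673828125)
 bar [634.240128   -16.40659063 296.68164659] ((628.0929565429688, -17.112159729003906), (167.50704956054688, 56.27557373046875), 88.12796020507812)
```

```bash
python3 -c "
import cv2,numpy as np
a=cv2.imread('pics/sidec.png');b=cv2.imread('pics/topc.png');a=cv2.resize(a,(400,440));b=cv2.resize(b,(356,440));cv2.imwrite('pics/both.png',np.hstack([a,b]))"
```

```text
(no output)
```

View pics/both.png

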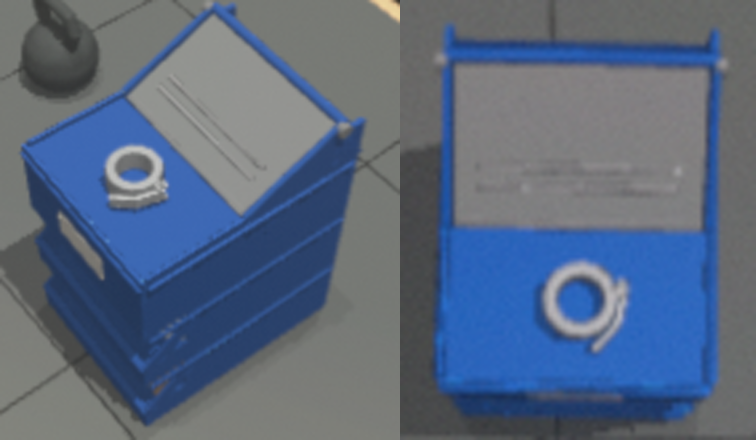

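Left crop (side): the ring is at (135,170) with its lever at (140,195). Right crop (top): the ring is at (580,300) and the lever is on the -y/-x side, its tail near (598,350). Both depths read about 4 mm high (ledge 244 vs 240, bar 298 vs 294, collar top 266 vs 262), so I'll use rays onto planes.

```bash
cat >> h.py <<'E'
def ray(name,uv,z):
    m=cams.camera_model(name); K=np.array(m["camera_matrix"]); T=np.array(m["world_from_camera"])
    n=cv2.undistortPoints(np.array(uv,float).reshape(-1,1,2),K,np.array([m["k1"],0,0,0,0.])).reshape(-1,2)
    D=np.c_[n,np.ones(len(n))]@T[:3,:3].T
    return T[:3,3]+D*((z-T[2,3])/D[:,2])[:,None]
E
python3 - <<'E'
from h import *
from scipy.spatial.transform import Rotation as R
yaw=-0.036; ex=np.array([np.cos(yaw),np.sin(yaw)]); ey=np.array([-ex[1],ex[0]])
for n in("side","top"):
    f=np.load(n+"0.npz"); p=f["p"]; hsv=cv2.cvtColor(p,cv2.COLOR_RGB2HSV)
    x,y,w,h=(225,176,32,32) if n=="side" else (252,199,28,28)
    g=np.zeros(p.shape[:2],np.uint8); g[y:y+h,x:x+w]=(hsv[y:y+h,x:x+w,1]<90)*255
    S=6; G=cv2.resize(g[y:y+h,x:x+w],None,fx=S,fy=S,interpolation=cv2.INTER_LINEAR)
    cs,hi=cv2.findContours((G>127).astype(np.uint8),cv2.RETR_CCOMP,cv2.CHAIN_APPROX_NONE)
    for c,hh in zip(cs,hi[0]):
        if cv2.contourArea(c)<300: continue
        uv=(c.reshape(-1,2)+.5)/S-.5+[x,y]
        W=ray(n,uv,262)[:,:2]
        (cx,cy),r=cv2.minEnclosingCircle(W.astype(np.float32))
        e=cv2.fitEllipse(W.astype(np.float32))
        o=(W-[549,-15.3]); X=o@ex;Y=o@ey
        print(n,"hole" if hh[3]>=0 else "outer","ell",np.round(e[0],1),np.round(e[1],1),"orgX",X.min().round(1),X.max().round(1),"Y",Y.min().round(1),Y.max().round(1))
    # flap/ledge border & flap extents by ray
    P=pts(n,f["d"]); gm=(hsv[...,1]<60)&(P[...,2]>246)&(P[...,0]>520)&(P[...,0]<650)&(abs(P[...,1]+16)<100)
    v,u=np.nonzero(gm)
    A=ray(n,np.c_[u,v],241)[:,:2]
    mid=np.abs((A-[549,-15.3])@ey)<50
    vv=[]
    for b in range(-50,50,10):
        k=np.abs((A-[549,-15.3])@ey-b)<5
        if k.any(): vv.append(((A[k]-[549,-15.3])@ex).min())
    print(n,"flap front edge orgX",np.round(vv,1))
s=telemetry.get_state(); M=R.from_quat(s["ee_rot"]).as_matrix(); print(M.round(3))
E
```

```text
side outer ell [490.3 -19.9] [50.9 66.2] orgX -89.8 -29.9 Y -39.4 25.9
side hole ell [491.3 -17.7] [14.1 22.3] orgX -68.4 -47.7 Y -13.7 4.4
side outer ell [536.6  -9.6] [10.7 19.3] orgX -16.6 -5.5 Y -5.9 14.8
side flap front edge orgX [-4.  -4.2 -4.3 -4.5 -4.6 -3.  -3.1 -3.2 -3.3 -3.4]
top outer ell [491.  -17.5] [48.9 53.6] orgX -87.7 -31.2 Y -29.4 21.8
top hole ell [492.2 -14.5] [26.9 28.7] orgX -70.4 -43.8 Y -16.9 14.4
top flap front edge orgX [-6.2 -6.4 -6.6 -4.1 -4.3 -4.5 -4.7 -4.9 -5.1 -5.3]
[[-0.     0.258 -0.966]
 [ 0.001 -0.966 -0.258]
 [-1.    -0.001  0.   ]]
```

>>> play_rows:
  steps:
    - {"delta_pos": [0.015, 0.02, 0.04], "dr": [0, 0, 3], "claw": 100}
    - {"delta_pos": [0.04, 0.045, 0.08], "dr": [0, 0, 8], "claw": 100}
    - {"delta_pos": [0.07, 0.07, 0.12], "dr": [0, 0, 12], "claw": 100}
    - {"delta_pos": [0.105, 0.095, 0.15], "dr": [0, 0, 17], "claw": 100}
    - {"delta_pos": [0.14, 0.125, 0.17], "dr": [0, 0, 22], "claw": 100}
    - {"delta_pos": [0.175, 0.16, 0.17], "dr": [0, 0, 27], "claw": 100}
    - {"delta_pos": [0.21, 0.195, 0.17], "dr": [0, 0, 32], "claw": 100}
    - {"delta_pos": [0.24, 0.23, 0.17], "dr": [0, 0, 36], "claw": 100}

```text
time_s: 0.9
eef_pos: [405.0, -400.3, 399.6]
ee_rot: [-0.638, -0.306, 0.638, -0.305]
wrist_force: [1.7, -0.4, -0.1]
width: 0.996
```

>>> play_rows:
  steps:
    - {"delta_pos": [0.016, 0.045, 0], "dr": [0, 0, 4.5], "claw": 100}
    - {"delta_pos": [0.032, 0.09, 0], "dr": [0, 0, 9], "claw": 100}
    - {"delta_pos": [0.047, 0.135, 0], "dr": [0, 0, 13.5], "claw": 100}
    - {"delta_pos": [0.06, 0.18, 0], "dr": [0, 0, 18], "claw": 100}
    - {"delta_pos": [0.072, 0.225, 0], "dr": [0, 0, 22.5], "claw": 100}
    - {"delta_pos": [0.082, 0.27, 0], "dr": [0, 0, 27], "claw": 100}
    - {"delta_pos": [0.09, 0.315, 0], "dr": [0, 0, 31.5], "claw": 100}
    - {"delta_pos": [0.095, 0.36, 0], "dr": [0, 0, 35], "claw": 100}

```text
time_s: 1.7
eef_pos: [499.9, -38.4, 399.3]
ee_rot: [-0.515, -0.484, 0.516, -0.483]
wrist_force: [0.8, 0.4, -0.6]
width: 0.998
```

>>> play_rows:
  steps:
    - {"delta_pos": [0, 0.012, -0.04], "dr": [0, 0, 1], "claw": 100}
    - {"delta_pos": [0, 0.0225, -0.08], "dr": [0, 0, 1.6], "claw": 100}
    - {"delta_pos": [0, 0.0225, -0.1], "dr": [0, 0, 1.6], "claw": 100}
    - {"delta_pos": [0, 0.0225, -0.11], "dr": [0, 0, 1.6], "claw": 100}
    - {"delta_pos": [0, 0.0225, -0.11], "dr": [0, 0, 1.6], "claw": 100}

```text
time_s: 2.2
eef_pos: [499.4, -16.2, 288.4]
ee_rot: [-0.508, -0.492, 0.51, -0.49]
wrist_force: [0.8, 0.5, 0.3]
width: 0.998
```

Run:
```python
from h import *
p,d=cams.read_camera("side"); t,_=cams.read_camera("top"); print(telemetry.get_state()["eef_pos"])
a=cv2.resize(p[110:260,160:360,::-1],(560,420),interpolation=cv2.INTER_CUBIC); b=cv2.resize(t[140:245,222:307,::-1],(340,420),interpolation=cv2.INTER_CUBIC)
cv2.imwrite("pics/s1.png",cv2.resize(np.hstack([a,b]),(800,373)))
```

```text
[500.4417966  -16.19972566 290.37891138]
```

View pics/s1.png

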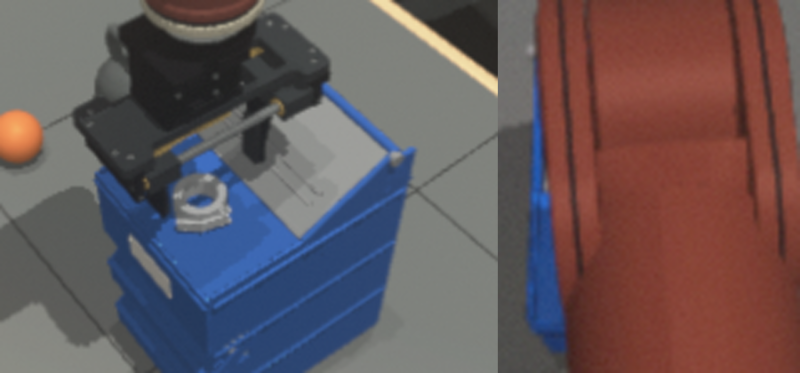

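The side crop shows the pusher finger at (155,205), in front of the collar at (200,205), and the presser finger at (258,140), over the flap. The arm hides the lid in the top view. I descend now.

>>> play_rows:
  steps:
    - {"delta_pos": [0, 0, -0.01], "dr": [0, 0, 0], "claw": 100}
    - {"delta_pos": [0, 0, -0.018], "dr": [0, 0, 0], "claw": 100}
    - {"delta_pos": [0, 0, -0.025], "dr": [0, 0, 0], "claw": 100}
    - {"delta_pos": [0, 0, -0.03], "dr": [0, 0, 0], "claw": 100}
    - {"delta_pos": [0, 0, -0.034], "dr": [0, 0, 0], "claw": 100}
    - {"delta_pos": [0, 0, -0.035], "dr": [0, 0, 0], "claw": 100}
    - {"delta_pos": [0, 0, -0.035], "dr": [0, 0, 0], "claw": 100}

```text
time_s: 3.0
eef_pos: [500.7, -16.2, 256.4]
ee_rot: [-0.509, -0.49, 0.509, -0.491]
wrist_force: [-2.4, 0.2, 9.9]
width: 0.998
```

Run:
```python
from h import *
p,d=cams.read_camera("side"); s=telemetry.get_state(); print(s["eef_pos"],s["wrist_force"],s["torque"])
cv2.imwrite("pics/s2.png",cv2.resize(p[110:260,160:360,::-1],(800,600),interpolation=cv2.INTER_CUBIC))
```

```text
[500.65059794 -16.21574418 256.41503187] [-2.28550508 -0.67552897 10.27437109] [-0.10186828  0.77876727  0.04431474]
```

View pics/s2.png

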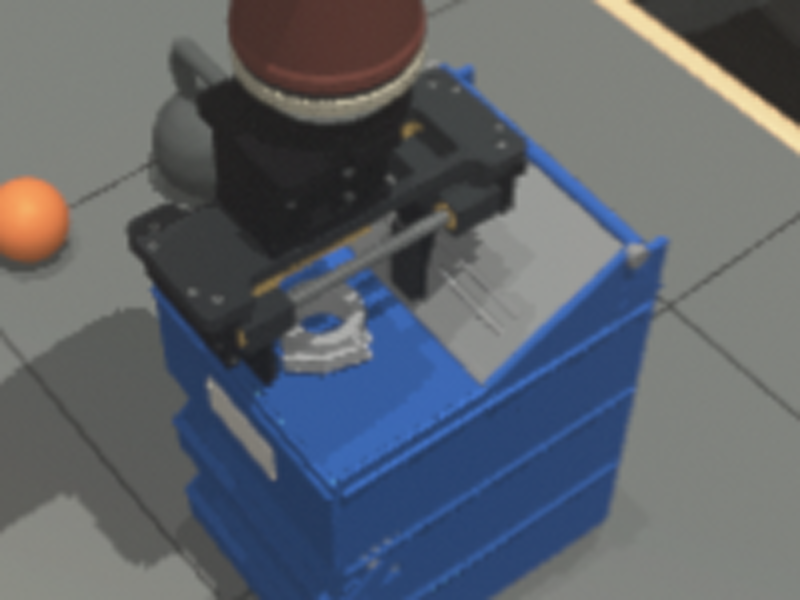

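The wrist force is 10 N up, and the moment places it on the pusher side, so the pusher tip is probably on the front rim. Both cameras also put the lid 4 mm higher than nominal. I'll lift 4 mm and start forward gently.

>>> play_rows:
  steps:
    - {"delta_pos": [0, 0, 0.003], "dr": [0, 0, 0], "claw": 100}
    - {"delta_pos": [0, 0, 0.004], "dr": [0, 0, 0], "claw": 100}
    - {"delta_pos": [0.002, 0, 0.004], "dr": [0, 0, 0], "claw": 100}
    - {"delta_pos": [0.004, 0, 0.004], "dr": [0, 0, 0], "claw": 100}
    - {"delta_pos": [0.004, 0, 0.004], "dr": [0, 0, 0], "claw": 100}

```text
time_s: 3.55
eef_pos: [504.8, -16.2, 260.1]
ee_rot: [-0.509, -0.491, 0.509, -0.491]
wrist_force: [-1.9, -0.4, 2.0]
width: 0.998
```

Run:
```python
from h import *
s=telemetry.get_state(); print(s["eef_pos"],s["wrist_force"],s["torque"])
f=np.load("top0.npz");P=pts("top",f["d"]);g=np.load("side0.npz");Q=pts("side",g["d"])
print("table z top",[np.median(P[150:170,i:i+15,2]).round(1) for i in(90,180,320,420)],"side",np.median(Q[280:300,170:180,2]),np.median(Q[180:200,380:400,2]),np.median(Q[140:160,120:140,2]))
```

```text
[504.79778538 -16.20996377 260.1232756 ] [-1.88180564 -0.35413046  2.01754545] [-0.07515193  0.326804    0.0035716 ]
table z top [np.float64(7.0), np.float64(6.3), np.float64(6.3), np.float64(6.3)] side 8.47012505283351 7.894871161337846 8.790408330478101
```

>>> play_rows:
  steps:
    - {"delta_pos": [0.004, 0, -0.002], "dr": [0, 0, 0], "claw": 100}
    - {"delta_pos": [0.008, 0, -0.002], "dr": [0, 0, 0], "claw": 100}
    - {"delta_pos": [0.012, -0.0005, -0.002], "dr": [0, 0, 0], "claw": 100}
    - {"delta_pos": [0.016, -0.0005, -0.002], "dr": [0, 0, 0], "claw": 100}
    - {"delta_pos": [0.02, -0.0005, -0.002], "dr": [0, 0, 0], "claw": 100}
    - {"delta_pos": [0.024, -0.001, -0.002], "dr": [0, 0, 0], "claw": 100}
    - {"delta_pos": [0.028, -0.001, -0.002], "dr": [0, 0, 0], "claw": 100}
    - {"delta_pos": [0.03, -0.001, -0.002], "dr": [0, 0, 0], "claw": 100}

```text
time_s: 4.35
eef_pos: [535.0, -17.3, 257.9]
ee_rot: [-0.509, -0.491, 0.509, -0.491]
wrist_force: [-5.8, 0.2, 1.1]
width: 1.003
```

Run:
```python
from h import *
p,d=cams.read_camera("side"); s=telemetry.get_state(); print(s["eef_pos"],s["wrist_force"],s["torque"])
cv2.imwrite("pics/s3.png",cv2.resize(p[110:260,160:360,::-1],(800,600),interpolation=cv2.INTER_CUBIC))
```

```text
[535.15276331 -17.27083069 257.98761653] [-4.15133845 -0.63469385  0.79610406] [-0.04060381  0.8233967  -0.00112016]
```

View pics/s3.png

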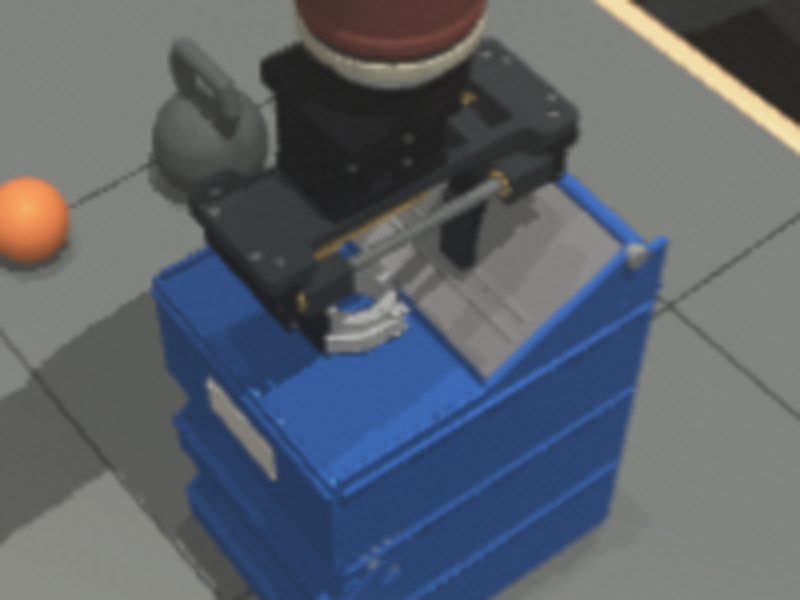

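The collar at (365,325) is moving with the pusher at (315,325), and the presser at (462,245) is holding the flap partly open. Forces are small, so I go on.

>>> play_rows:
  steps:
    - {"delta_pos": [0.004, 0, 0], "dr": [0, 0, 0], "claw": 100}
    - {"delta_pos": [0.008, 0, 0], "dr": [0, 0, 0], "claw": 100}
    - {"delta_pos": [0.012, -0.0005, 0], "dr": [0, 0, 0], "claw": 100}
    - {"delta_pos": [0.016, -0.0005, 0], "dr": [0, 0, 0], "claw": 100}
    - {"delta_pos": [0.02, -0.0005, 0], "dr": [0, 0, 0], "claw": 100}
    - {"delta_pos": [0.024, -0.001, 0], "dr": [0, 0, 0], "claw": 100}
    - {"delta_pos": [0.026, -0.001, 0], "dr": [0, 0, 0], "claw": 100}
    - {"delta_pos": [0.026, -0.001, 0], "dr": [0, 0, 0], "claw": 100}

```text
time_s: 5.2
eef_pos: [560.3, -18.2, 257.2]
ee_rot: [-0.508, -0.491, 0.51, -0.49]
wrist_force: [-7.5, 0.2, -0.6]
width: 1.001
```

Run:
```python
from h import *
p,d=cams.read_camera("side"); s=telemetry.get_state(); print(s["eef_pos"],s["wrist_force"],s["torque"])
cv2.imwrite("pics/s4.png",cv2.resize(p[110:260,160:360,::-1],(800,600),interpolation=cv2.INTER_CUBIC))
```

```text
[560.28600987 -18.20021123 257.21740792] [-6.861305    1.17445636 -1.25062958] [0.07714307 1.62633474 0.00318705]
```

View pics/s4.png

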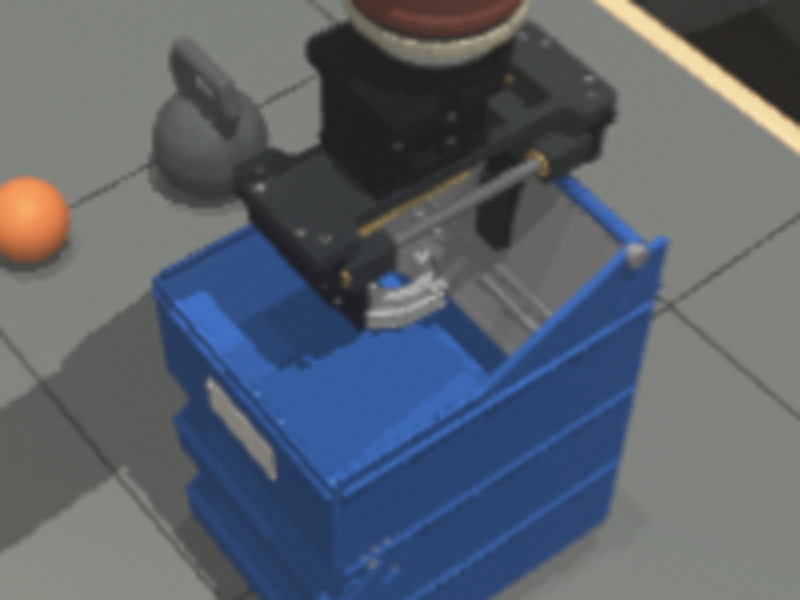

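The collar at (400,300) is about half over the edge and the flap is well open, with the presser at (497,205). I now close the gripper while advancing half as far, so the presser stays put and only the pusher advances.

>>> play_rows:
  steps:
    - {"delta_pos": [0.003, 0, 0], "dr": [0, 0, 0], "claw": 96}
    - {"delta_pos": [0.005, 0, 0], "dr": [0, 0, 0], "claw": 92}
    - {"delta_pos": [0.007, 0, 0], "dr": [0, 0, 0], "claw": 88}
    - {"delta_pos": [0.009, 0, 0], "dr": [0, 0, 0], "claw": 84}
    - {"delta_pos": [0.0105, 0, 0], "dr": [0, 0, 0], "claw": 80}
    - {"delta_pos": [0.012, 0, 0], "dr": [0, 0, 0], "claw": 76}
    - {"delta_pos": [0.012, 0, 0], "dr": [0, 0, 0], "claw": 76}

```text
time_s: 5.95
eef_pos: [571.9, -18.5, 256.8]
ee_rot: [-0.508, -0.492, 0.51, -0.49]
wrist_force: [-5.5, -0.6, 1.8]
width: 0.767
```

Run:
```python
from h import *
p,d=cams.read_camera("side"); s=telemetry.get_state(); print(s["eef_pos"],s["wrist_force"],s["torque"])
cv2.imwrite("pics/s5.png",cv2.resize(p[110:260,160:360,::-1],(800,600),interpolation=cv2.INTER_CUBIC))
```

```text
[571.91365517 -18.51553211 256.91505778] [-6.23555014 -0.93154351  0.29187865] [-0.1704911   1.30443488 -0.02465033]
```

View pics/s5.png

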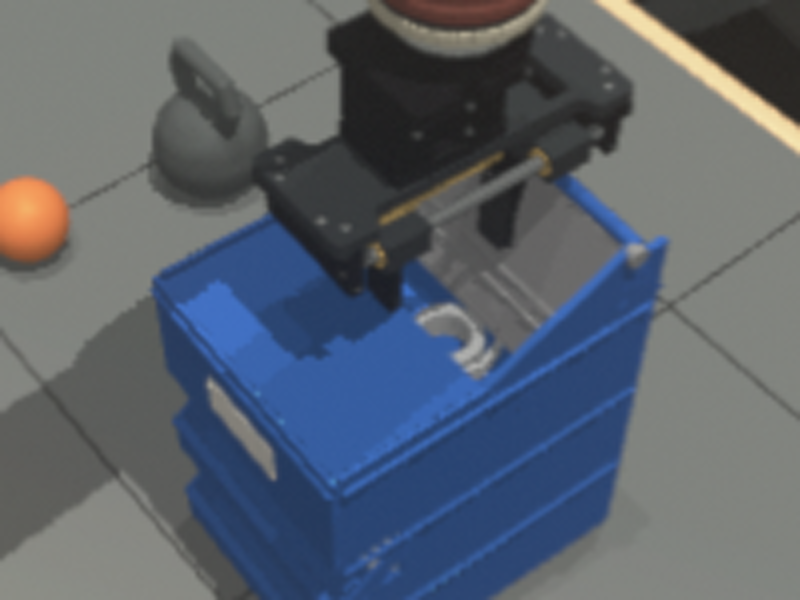

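The collar at (455,335) now shows beyond the ledge edge, lower down inside the tier. I check its height.

Run:
```python
from h import *
for k in range(2):
    p,d=cams.read_camera("side"); P=pts("side",d); hsv=cv2.cvtColor(p,cv2.COLOR_RGB2HSV)
    # crop scale 4: px=160+x/4, y=110+y/4
    m=np.zeros(d.shape,bool); m[184:205,262:285]=True; m&=(hsv[...,1]<90)&(hsv[...,2]>130)
    Q=P[m]; print(m.sum(),np.percentile(Q,[5,50,95],axis=0).round(1).tolist())
```

```text
93 [[568.6, -50.9, 176.8], [580.7, -40.3, 190.2], [591.4, -6.1, 193.9]]
90 [[567.2, -50.7, 175.6], [580.1, -40.9, 190.3], [591.1, -6.5, 193.8]]
```

The collar's top reads 190 against an expected 183 plus the 4–5 mm bias, so it is flat on the floor and still. I retreat, first back and then up.

>>> play_rows:
  steps:
    - {"delta_pos": [-0.008, 0, 0.002], "dr": [0, 0, 0], "claw": 76}
    - {"delta_pos": [-0.018, 0, 0.006], "dr": [0, 0, 0], "claw": 76}
    - {"delta_pos": [-0.028, 0, 0.015], "dr": [0, 0, 0], "claw": 76}
    - {"delta_pos": [-0.038, 0, 0.028], "dr": [0, 0, 0], "claw": 76}
    - {"delta_pos": [-0.045, 0, 0.045], "dr": [0, 0, 0], "claw": 76}
    - {"delta_pos": [-0.045, 0, 0.08], "dr": [0, 0, 0], "claw": 76}
    - {"delta_pos": [-0.045, 0, 0.12], "dr": [0, 0, 0], "claw": 76}
    - {"delta_pos": [-0.045, 0, 0.16], "dr": [0, 0, 0], "claw": 76}

```text
time_s: 6.9
eef_pos: [525.9, -18.5, 419.6]
ee_rot: [-0.508, -0.491, 0.51, -0.49]
wrist_force: [2.0, -0.0, 0.8]
width: 0.759
```

>>> play_rows:
  steps:
    - {"delta_pos": [0, -0.03, 0.02], "dr": [0, 0, -3], "claw": 76}
    - {"delta_pos": [0, -0.07, 0.03], "dr": [0, 0, -7], "claw": 76}
    - {"delta_pos": [0, -0.11, 0.03], "dr": [0, 0, -11], "claw": 76}
    - {"delta_pos": [0, -0.15, 0.03], "dr": [0, 0, -15], "claw": 76}
    - {"delta_pos": [0, -0.19, 0.03], "dr": [0, 0, -19], "claw": 76}
    - {"delta_pos": [0, -0.23, 0.03], "dr": [0, 0, -23], "claw": 76}
    - {"delta_pos": [0, -0.25, 0.03], "dr": [0, 0, -25], "claw": 76}
    - {"delta_pos": [0, -0.25, 0.03], "dr": [0, 0, -25], "claw": 76}

```text
time_s: 7.7
eef_pos: [524.7, -271.6, 449.5]
ee_rot: [-0.603, -0.368, 0.605, -0.366]
wrist_force: [-0.4, 0.5, -0.1]
width: 0.763
```

Run:
```python
from h import *
s=telemetry.get_state(); print(s["time_s"],s["eef_pos"],s["wrist_force"])
p,d=cams.read_camera("side"); t,e=cams.read_camera("top")
cv2.imwrite("pics/end.png",cv2.resize(np.hstack([p,t])[...,::-1],(800,300),interpolation=cv2.INTER_AREA))
for n,q,dd in(("side",p,d),("top",t,e)):
    P=pts(n,dd);hsv=cv2.cvtColor(q,cv2.COLOR_RGB2HSV)
    m=(hsv[...,1]<60)&(P[...,2]>150)&(P[...,2]<310)&(abs(P[...,0]-587)<45)&(abs(P[...,1]+16)<70)
    Q=P[m]
    if len(Q)>100: c=Q.mean(0);print(n,m.sum(),c.round(1),np.linalg.svd(Q-c,full_matrices=False)[2][2].round(3))
    o=np.load(n+"0.npz")["p"]; h0=cv2.cvtColor(o,cv2.COLOR_RGB2HSV)
    for H in(h0,hsv):
        k=(H[...,0]<15)&(H[...,1]>200)&(H[...,2]>180); v,u=np.nonzero(k); print(" ball",u.mean().round(1),v.mean().round(1))
```

```text
7.7 [ 524.72404381 -271.62308304  449.54581561] [-0.42771896  0.4825387  -0.07505218]
side 2430 [585.3 -16.2 272.5] [ 0.457 -0.024 -0.889]
 ball nan nan
 ball nan nan
top 2027 [587.5 -15.7 272.6] [-0.436  0.016  0.9  ]
 ball 152.0 225.8
 ball 152.7 226.2<stdin>:12: RuntimeWarning: Mean of empty slice.
  ret = ret.dtype.type(ret / rcount)
```

View pics/end.png

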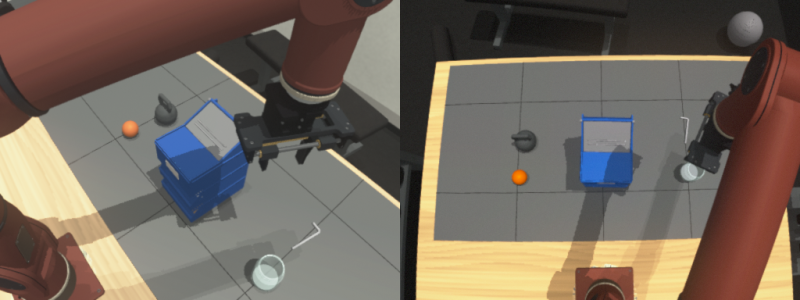

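The flap is shut (plane as at the start) and the ledge is empty. The kettlebell, ball, jar and hex key are where they were, and the arm is well clear at z = 450.

```bash
python3 -c "
from cell import job_done
print(job_done())"
```

```text
the job is handed in; nothing more can be done
None
```

The collar is in the top tier and the flap has sprung shut; I handed the job in at about 7.8 s of the 32 s allowed. One finger pressed the flap open and held it while the other pushed the collar off the back of the ledge. I finished by closing the gripper part-way while advancing, so only the pushing finger moved. The collar was never gripped.

**Last checks**
- **Collar:** with the flap still held open, its top read 190 mm. A flat collar would read about 187–188 mm (183 mm plus the camera's 4–5 mm high bias), so it is lying flat on the tier floor. It was not moving. I could not see it after the flap shut.
- **Flap:** it is back in its starting plane, within measuring error.
- **Other objects:** in the final pictures the kettlebell, jar and hex key look unmoved. In the top view the ball's centre was within 1 pixel of its start. My colour mask found no ball in the side view, so that measurement is missing.
- **Arm:** it ended clear of everything, with the wrist force near zero.

**What disagreed**
- **Height offset:** both cameras read about 4 mm high on the lid and 6–9 mm on the table.
- **Front rim contact:** on the first descent the pushing finger probably touched the front rim, with about 10 N on the wrist. I lifted 4 mm before pushing. Wrist readings never passed about 10 N.

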